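# Show the photometer's filter to the inspection camera

### The job

Check the photometer's filter for dust: swing the grey light hood right back, draw the filter carrier (the plate with the round glass window and the flat rectangular grip) straight up out of its slot by its grip, and leave the dark slide with the round knob seated. Hold the carrier in the air in front of the inspection camera, grip uppermost, the middle of the glass on the line of sight 100 mm in front of the lens, the plate square to the line of sight and not leaning to either side. Do not touch the glass, do not disturb the camera or the things lying around, and finish while still holding the carrier there, motionless.

Things in the scene. Friction and masses are not known exactly. Their poses are not given: they have to be found in the camera images.
- photometer: white bench filter photometer, 175 x 196 x 74 mm, fixed; origin under it on the counter; x points to its rear, y left, z up. Deck 74 mm high; front panel slopes down from x = -53 to the edge at x = -105 mm. The bed under the hood has two slots, 52 (along x) x 7 x 58 mm deep, at x = -8, y = +28 and -28 mm. A collar 6 mm high stands on the right wing at y = -80 mm
- hood (a joint): angle of the light hood, rad: 0 shut, 1.75 fully back at its stop. The hood is a grey shell 112 (front to back) x 124 x 42 mm with 3 mm walls, hinged along its rear lower edge; shut, it covers both grips. The stiff hinge keeps it where it is left; opening takes 1 to 2 N at the tab
- hood_tab (a point): grip point on the hood's black thumb tab, 20 mm in front of the hood's front wall. The tab juts out 30 mm, is 12 mm wide (along the hinge axis), 8 mm thick, and when shut lies 24 mm above the deck with free space on both sides; axes as the hood's: x from tab to hinge, y along the hinge, z out of the hood's top
- hood_hinge (a point): middle of the hood's hinge axis, at deck height, x = +62 mm in the photometer's frame; axes as the hood's, y is the hinge axis; opening lifts the tab up and back round it. In this frame the tab's grip point is always at x = -132, z = +24 mm
- filter_carrier: the filter carrier, loose, about 60 g: plate 50 (x) x 5 (y, its normal) x 62 mm (z) with a round glass, topped by a flat grip block 26 (x) x 12 (y) x 30 mm (z = 62 to 92 mm). Origin: middle of the plate's lower edge. Starts in either slot, lower edge 16 mm above the counter, grip above the deck, 1 mm play all round; clear after a straight lift of 58 mm
- filter_glass: the glass in the carrier, 34 mm in diameter, same origin and axes as the carrier; its lower rim is 16 mm and its upper rim 50 mm above the carrier's lower edge
- window (a point): middle of the glass, 33 mm above the carrier's lower edge; axes as the carrier's
- filter_grip (a point): grip point on the filter carrier's grip block, 80 mm above the carrier's lower edge and 22 mm above the deck while seated; axes as the carrier's. 40 mm of free space between this grip and the dark slide's knob
- dark_slide: the dark slide in the other slot, loose: same plate without a window, with a round knob 20 mm in diameter instead of the flat grip, its top 92 mm above the plate's lower edge; origin and axes like the filter carrier's
- camera_stand: stand of the inspection camera, fixed: steel base 115 x 90 x 14 mm, upright column 14 mm thick; origin under the column. The camera looks towards the stand's -x. The head's tilt axis is on top of the column, 245 mm high
- camera_head (a joint): how far the camera looks down below level, rad; clamped, stays as found
- lens (a point): middle of the front face of the lens barrel (37 mm in diameter); the camera behind it is 42 x 42 mm and 114 mm long in all. Its -x axis is the line of sight, y is level, z is up in the picture
- focus (a point): the point on the line of sight 100 mm in front of the lens, where the middle of the glass belongs; axes as the lens's: x back to the lens, y level, z up in the picture
- petri_dish: bystander: petri dish with cover, 96 mm in diameter, 16 mm high; origin at the middle of its underside
- dropper_bottle: bystander: small amber dropper bottle, 37 mm in diameter, 101 mm high; origin at the middle of its underside
- tweezers: bystander: steel tweezers lying flat, 122 mm long along y; origin at the middle of their underside

How it is judged:
On the way, in this order (a step that is already met when the one before it is completed fails the run):
1. the hood is swung back (value of joint hood above 1.3 rad), for 0.2 s.
2. the filter carrier is drawn clear of its slot (height (world z) of filter_carrier above 0.08 m and contact force between the fingers and filter_carrier above 1 N), for 0.2 s.
At the end, for the whole second after the job is handed in: Only the fingers hold the carrier, at rest, grip up: glass middle within 18 mm of the point 100 mm before the lens, plate within 0.2 rad of square to the line of sight and of upright in the picture; hood back (over 1.3 rad), dark slide within 10 mm of its start (distance between window and focus below 0.018 m and angle between the y axis of filter_carrier and the x axis of focus, either way round below 0.2 rad and angle between the x axis of filter_carrier and the y axis of focus, either way round below 0.2 rad and angle between filter_carrier's own z axis and vertical below 1.2 rad and contact force between the fingers and filter_carrier above 1 N and contact force between filter_carrier and camera_stand below 0.2 N and linear speed of filter_carrier below 0.02 m/s and angular speed of filter_carrier below 0.2 rad/s and value of joint hood above 1.3 rad and distance of dark_slide from where it was at the start of the episode below 0.01 m); the arm keeps its last pose, push and grip.
It fails at once if the dark slide is pulled out or displaced (distance of dark_slide from where it was at the start of the episode above 0.015 m).
It fails at once if the fingers press on the filter glass (contact force between the fingers and filter_glass above 1 N).
It fails at once if the camera is knocked out of its setting (distance of lens from where it was at the start of the episode above 0.01 m).
It fails at once if a bystander is disturbed (distance of any of petri_dish, dropper_bottle, tweezers from where it was at the start of the episode above 0.03 m).
It also fails if it takes over 45 s, if anything falls off the work surface, if the arm or the gripper's body presses on something with over 40 N, if the wrist force passes 120 N, or if a joint passes its speed limit or range.

### The arm

A 6-joint arm with a two-finger parallel gripper is mounted at the origin on a cart in front of the work surface, level with it; the furniture and walls round the work are solid. World frame = base frame: x ahead of the robot, y to its left, z up, the work surface at z = 0. Lengths are in m, angles in rad, forces in N, time in s.
With the tool pointing down it reaches from about 0.275 to 0.75 m from the base axis. Payload 10.2 kg.
Tool frame: the origin (TCP) lies midway between the tips of the shut fingers; the grasp point (between the pads) lies 19 mm behind it (env.hold_point_z is the distance from the TCP to the grasp point, in m); z points along the fingers, y is the line along which they close (so a half turn about z gives the same grasp; the last joint's range is limited). The gripper opens to 85 mm and grips with 20 to 120 N. Pads are 22 mm wide; open, the fingers measure 114 mm over their backs; the gripper's body (76 mm by 85 mm) begins 54 mm behind the grasp point. The pads swing forward as they close: fully open they stand 13 mm farther back than shut.
Start: joints at [-1.408, 0.313, 1.498, -0, 1.331, -0.223], TCP at [0.198, -0.486, 0.231] pointing down, gripper open.
Joint ranges: [-2.94, 2.94], [-0.97, 2.17], [0.19, 2.56], [-1.23, 4.37], [0.02, 3.11], [-2.88, 2.88]. Speed limits (rad/s): [2.39, 2.39, 3.01, 3.14, 3.14, 3.14].

### API

Orientations are given as a unit quaternion [x, y, z, w].
In Python, from bench import env, kinematics, monitor, eyes, job gives the robot as it stands. The module is installed in compiled form; this text tells all that it offers. Calls block until the motion is done:
- env.reach(position, orientation): joint-space move of the TCP to a pose.
- env.movel(position, velocity=0.15, frame=None, guard=None): straight line of the TCP; frame=None keeps the orientation; velocity is the mean speed in m/s. With guard (N) it stops when the force on the tool has changed by that much, and returns True; else False.
- env.set_joints(angles): joint-space move.
- env.release() and env.close_gripper(effort=None): open the fingers fully, or close them until they stop; effort is the grip in N (None keeps the last).
- env.hold(seconds).
- kinematics.ik(position, orientation): joint angles nearest the present ones, or None.
- monitor.sense(): the state.
- eyes.grab_frame(name): name is "scene" or "top" or "wrist"; returns a dict with "frame" (420x560x3 uint8, red, green, blue), "mtx" (3x3 intrinsics, pixels), "k1" (the pictures are not rectified: a ray, as slopes to the right and down, at radius r is drawn at 1 + k1 r^2 times it, then the intrinsics apply), "view" (4x4, takes a point from world to camera coordinates). Camera axes: x right, y down, z forward; pixel columns grow to the right and rows downward; lengths in m; the calibration is good to about 2 mm. A picture is of the moment at which its call begins. There is no depth.
A pose or a line that the arm cannot do raises env.MotionError and nothing moves.
- job.hand_in(): hands the job in; it is judged then, once.
The state is a dict: "clock": time; "joints": joint angles; "qvel": joint speeds; "joint_efforts": joint torques, N m; "position": TCP position; "ee_rot": TCP orientation; "contact_force": force on the tool from outside, world axes, zero at the start; "ft_torque": the same for the moment, N m; "finger_gap": opening from 0.0 (shut) to 1.0 (fully open); "gripper_force": force on a finger pad.
Only numpy, scipy, OpenCV 4.12 (cv2) and the standard library are available. Lean on these libraries where they do the work, as an engineer would, in place of code of your own. Each camera call takes 0.05 s, during which the arm holds its last target. There are 200 camera calls.

## Working session

There is one attempt and no reset: what is moved stays moved. The work goes in short steps, each a Python script; the robot and the scene stay as the last script left them, time stands still between calls to the robot, and variables do not carry over. Pictures are saved under pics/ and viewed, at most 10 in all, crops included, and the job is handed in when it is done.

```bash
mkdir -p pics; python3 - <<'E'
from bench import env, kinematics, monitor, eyes, job
import cv2,pickle
for n in ("scene","top"):
    f=eyes.grab_frame(n); cv2.imwrite(f"pics/{n}0.png",cv2.resize(f["frame"][:,:,::-1],(800,600),interpolation=cv2.INTER_CUBIC)); pickle.dump(f,open(f"pics/{n}0.pkl","wb"))
    print(n,f["mtx"],f["k1"],f["view"].round(3))
print(monitor.sense()["clock"])
E
```

```text
scene [[493.80709136   0.         278.18354155]
 [  0.         493.80709136 204.15091473]
 [  0.           0.           1.        ]] -0.06533797387889946 [[-0.519 -0.855 -0.001  0.191]
 [-0.621  0.378 -0.687  0.47 ]
 [ 0.588 -0.356 -0.726  0.997]
 [ 0.     0.     0.     1.   ]]
top [[398.14878545   0.         280.3157052 ]
 [  0.         398.14878545 208.82028174]
 [  0.           0.           1.        ]] -0.008332090991746763 [[-0.028 -1.    -0.011 -0.064]
 [-0.992  0.029 -0.123  0.547]
 [ 0.123  0.008 -0.992  1.052]
 [ 0.     0.     0.     1.   ]]
0.1
```

View pics/scene0.png

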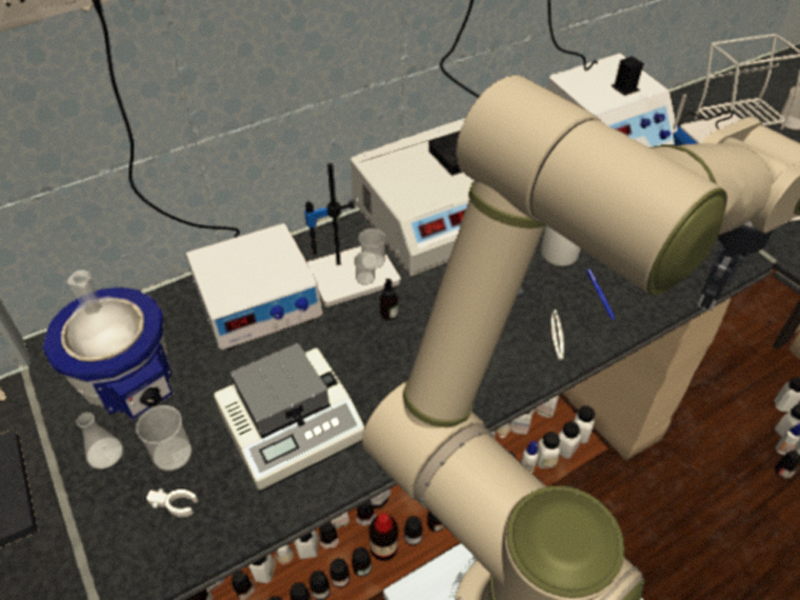

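View pics/top0.png

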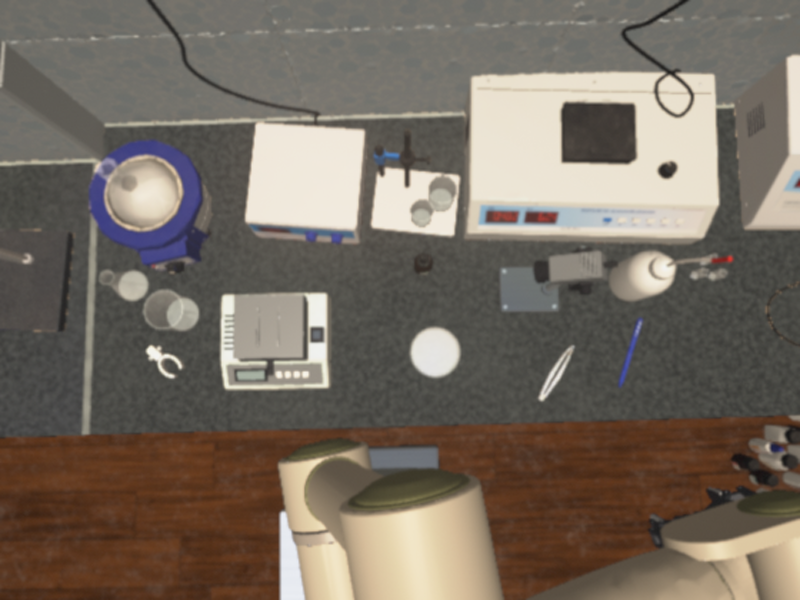

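The photometer is at about (275,340) in the top view with its tab at (268,367). The inspection camera's lens is at (541,271) facing left, on a base at (530,290). The petri dish is at (435,352), the bottle at (423,262) and the tweezers at (557,373).

```bash
cat > h.py <<'E'
from bench import env, kinematics, monitor, eyes, job
import numpy as np, cv2, pickle
from scipy.spatial.transform import Rotation as R
from scipy.optimize import least_squares
def ray(f,u,v):
    K=f["mtx"]; p=np.array([(u-K[0,2])/K[0,0],(v-K[1,2])/K[1,1]]); q=p.copy()
    for _ in range(20): q=p/(1+f["k1"]*(q@q))
    V=f["view"]; d=V[:3,:3].T@np.array([q[0],q[1],1]); c=-V[:3,:3].T@V[:3,3]
    return c,d/np.linalg.norm(d)
def onz(f,u,v,z):
    c,d=ray(f,u,v); return c+d*(z-c[2])/d[2]
def proj(f,P):
    P=np.atleast_2d(P); p=P@f["view"][:3,:3].T+f["view"][:3,3]; q=p[:,:2]/p[:,2:]
    q=q*(1+f["k1"]*(q**2).sum(1,keepdims=True)); K=f["mtx"]
    return q*[K[0,0],K[1,1]]+[K[0,2],K[1,2]]
def tri(obs):  # [(f,u,v)]
    A=np.zeros((3,3));b=np.zeros(3)
    for f,u,v in obs:
        c,d=ray(f,u,v);M=np.eye(3)-np.outer(d,d);A+=M;b+=M@c
    return np.linalg.solve(A,b)
def grab(n,name,crop=None,s=None):
    f=eyes.grab_frame(n); pickle.dump(f,open(f"pics/{name}.pkl","wb"))
    im=f["frame"][:,:,::-1]
    if crop: x0,y0,x1,y1=crop; im=im[y0:y1,x0:x1]
    s=s or min(800/im.shape[1],600/im.shape[0])
    cv2.imwrite(f"pics/{name}.png",cv2.resize(im,None,fx=s,fy=s,interpolation=cv2.INTER_CUBIC)); return f
def load(n): return pickle.load(open(f"pics/{n}.pkl","rb"))
def down(yaw): # tool z down, tool y (closing) at angle yaw from world x
    y=np.array([np.cos(yaw),np.sin(yaw),0]); z=np.array([0,0,-1.]); return R.from_matrix(np.c_[np.cross(y,z),y,z])
E
python3 - <<'E'
from h import *
f=load("top0"); s=.7
for n,u,v,z in [("RL",222,294,.074),("RR",327,293,.074),("hood RL",236,296,.116),("hoodRR",304,293,.116),("hood FL",236,358,.116),("hood FR",305,358,.116),("tab",268,369,.098),("baseRL",501,267,.014),("baseFL",503,310,.014),("baseFR",558,310,.014),("lens",538,271,.22),("camback",603,266,.27),("dish",435,352,.016),("bottle",423,262,.1),("tw",557,373,0)]:
    print(n,onz(f,u*s,v*s,z).round(3))
st=monitor.sense(); print(kinematics.ik([.45,.15,.35],down(0).as_quat()),kinematics.ik([.45,.15,.35],down(np.pi/2).as_quat()))
E
```

```text
RL [0.557 0.249 0.074]
RR [0.554 0.055 0.074]
hood RL [0.547 0.211 0.116]
hoodRR [0.549 0.09  0.116]
hood FL [0.438 0.21  0.116]
hood FR [0.435 0.089 0.116]
tab [0.417 0.158 0.098]
baseRL [ 0.603 -0.277  0.014]
baseFL [ 0.519 -0.277  0.014]
baseFR [ 0.516 -0.383  0.014]
lens [ 0.559 -0.3    0.22 ]
camback [ 0.555 -0.386  0.27 ]
dish [ 0.442 -0.143  0.016]
bottle [ 0.601 -0.122  0.1  ]
tw [ 0.395 -0.378  0.   ]
[ 7.40432106e-02  1.40873250e-01  1.40869115e+00 -4.44089210e-16
  1.59202826e+00  7.40432106e-02] [ 7.40432106e-02  1.40873250e-01  1.40869115e+00 -4.44089210e-16
  1.59202826e+00 -1.49675312e+00]
```

```bash
python3 - <<'E'
from h import *
q=down(np.pi/2).as_quat()
env.reach([.22,-.40,.42],q); 
env.reach([.37,.155,.33],q)
st=monitor.sense(); print(st["clock"],st["joints"],st["position"])
grab("wrist","w1"); grab("scene","s1",(160,60,560,360))
E
```

```text
Traceback (most recent call last):
bench.MotionError: the arm cannot take that pose within its joint ranges
```

```bash
python3 - <<'E'
from h import *
q=down(np.pi/2).as_quat()
for p in ([.18,-.44,.33],[.15,-.40,.36],[.16,-.38,.33],[.37,.155,.33]): print(p,[kinematics.ik(p,down(a).as_quat()) is not None for a in (np.pi/2,-np.pi/2,.4)])
st=monitor.sense(); o=st["ee_rot"]
env.movel([.16,-.38,.33],velocity=.3,frame=o)
env.reach([.37,.155,.33],q)
st=monitor.sense(); print(st["clock"],st["joints"],st["position"])
grab("wrist","w1"); grab("scene","s1",(160,60,560,360))
E
```

```text
[0.18, -0.44, 0.33] [False, True, True]
[0.15, -0.4, 0.36] [False, True, True]
[0.16, -0.38, 0.33] [False, True, True]
[0.37, 0.155, 0.33] [True, True, True]
2.8167 [ 1.01281411e-01 -2.62422191e-02  1.63713662e+00 -1.62248772e-04
  1.53099655e+00 -1.46790446e+00] [0.37030185 0.15449092 0.32984553]
```

View pics/w1.png

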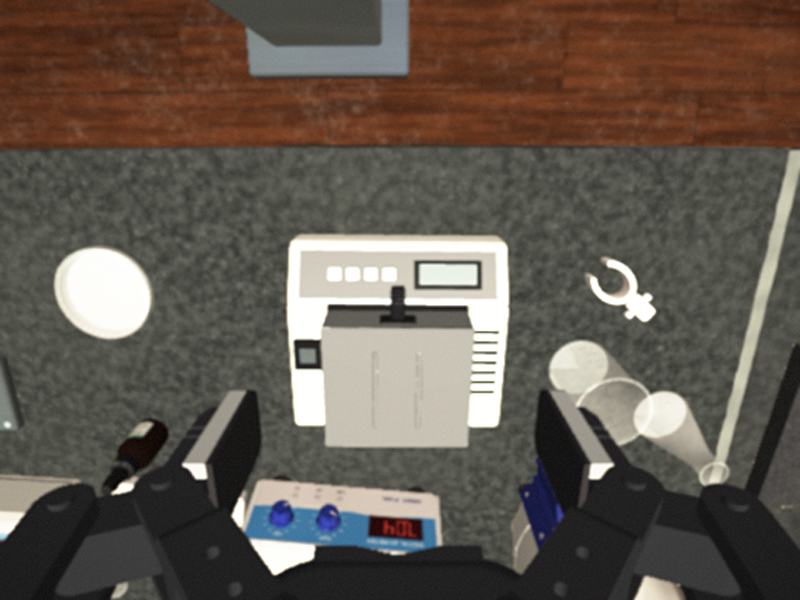

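View pics/s1.png

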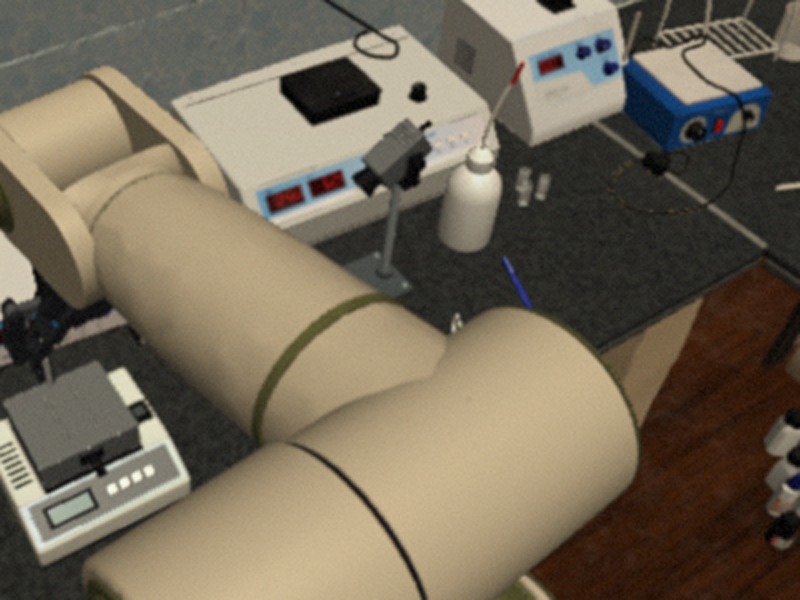

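The wrist view shows the tab from (398,289) to (398,318) and the hood top's corners at (323,327), (473,327), (325,446) and (469,446). The scene crop shows the camera with its lens near (370,182), its back near (415,130) and the column foot near (386,272).

```bash
python3 - <<'E'
from h import *
f=load("w1"); s=.7
for n,u,v,z in [("tabtip",398,288,.102),("tabtipL",393,290,.102),("tabtipR",404,290,.102),("hFR",323,327,.116),("hFL",473,327,.116),("hRR",325,446,.116),("hRL",469,446,.116),("RR",295,426,.074),("RL",500,426,.074)]:
    print(n,onz(f,u*s,v*s,z).round(4))
st=load("s1");t=load("top0")
L=(160+370/2,60+182/2);B=(160+412/2,60+125/2)
print("lens",tri([(st,*L),(t,540*s,271*s)]),"back",tri([(st,*B),(t,603*s,266*s)]))
print("foot",onz(st,160+386/2,60+272/2,.014), "baseRcorner", onz(st,160+411/2,60+289/2,.014))
# magnified crops
a=cv2.resize(st["frame"][110:210,310:410,::-1],(400,400),interpolation=cv2.INTER_CUBIC)
b=cv2.resize(t["frame"][150:250,340:440,::-1],(400,400),interpolation=cv2.INTER_CUBIC)
cv2.imwrite("pics/cam.png",np.hstack([a,b]))
E
```

```text
tabtip [0.4074 0.1555 0.102 ]
tabtipL [0.409  0.1515 0.102 ]
tabtipR [0.4091 0.1603 0.102 ]
hFR [0.4352 0.0959 0.116 ]
hFL [0.4355 0.215  0.116 ]
hRR [0.5471 0.0916 0.116 ]
hRL [0.5474 0.2169 0.116 ]
RR [0.5549 0.0565 0.074 ]
RL [0.5554 0.2528 0.074 ]
lens [ 0.55672756 -0.31007623  0.21173185] back [ 0.55586752 -0.38011282  0.27735808]
foot [ 0.55553156 -0.36960891  0.014     ] baseRcorner [ 0.50930969 -0.37966955  0.014     ]
```

View pics/cam.png

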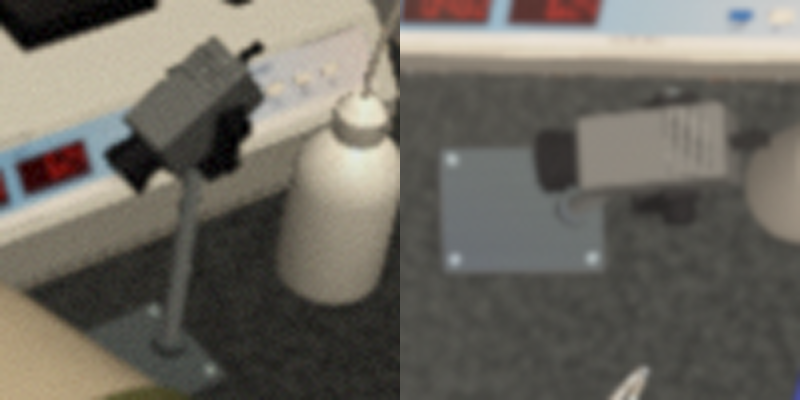

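```bash
python3 - <<'E'
from h import *
q=down(np.pi/2).as_quat()
H=np.array([.548,.155,.074])
def tcp(th,r=-.136): return H+[r*np.cos(th)+.024*np.sin(th),0,-r*np.sin(th)+.024*np.cos(th)-.013]
p=tcp(0)
env.movel(p+[0,0,.06],velocity=.25,frame=q)
print(env.movel(p,velocity=.12,guard=8))
env.close_gripper(20); s=monitor.sense(); print(s["clock"],s["finger_gap"],s["gripper_force"],s["position"])
for th in np.linspace(0,1.62,10)[1:]:
    env.movel(tcp(th),velocity=.15); s=monitor.sense(); print(round(th,2),s["contact_force"].round(1) if hasattr(s["contact_force"],'round') else s["contact_force"],s["finger_gap"])
env.release()
env.movel(np.array(s["position"])+[0,0,.1],velocity=.25)
print(monitor.sense()["clock"]); grab("wrist","w2")
E
```

```text
False
5.1333 0.1317677820744738 23.20126086473465 [0.41204023 0.1545761  0.08511638]
0.18 [ 0.1 -5.1 -0.1] 0.1351185402310696
0.36 [-0.7 -6.   1.9] 0.1330632508934441
0.54 [-1.4 -6.4  2.5] 0.1332442568425682
0.72 [-1.3 -7.2  3.6] 0.13262163081764175
0.9 [-2.2 -9.   3.6] 0.13555818521601418
1.08 [-0.9 -8.9  3.1] 0.13362505556636214
1.26 [-0.2 -9.   3.3] 0.1323033702143456
1.44 [ -0.2 -10.6   3.8] 0.13370427281116704
1.62 [  1.7 -11.    2.9] 0.1329608392613812
9.2417
```

```bash
python3 - <<'E'
from h import *
q=down(np.pi/2).as_quat()
env.reach([.40,.155,.27],q)
print(monitor.sense()["clock"]); grab("wrist","w3")
E
```

```text
10.05
```

View pics/w3.png

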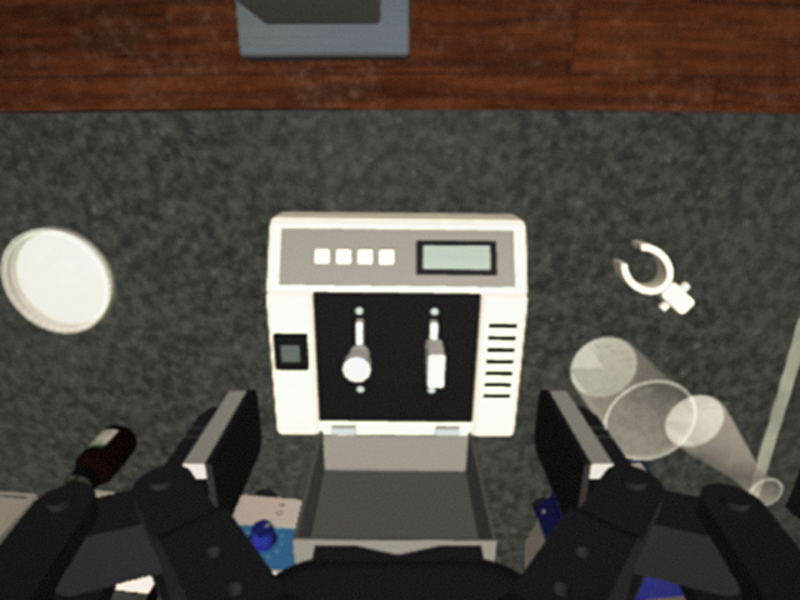

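The hood is back, and both slots are visible. The flat grip is on the right of the picture (top at about (436,373), +y side) and the round knob on the left at (357,369).

```bash
python3 - <<'E'
from h import *
f=load("w3"); s=.7
for n,u,v,z in [("grip top ctr",436,373,.108),("gtL",428,388,.108),("gtR",445,388,.108),("gtFront",435,357,.108),("knob",356,369,.108),("slot rear screw",432,390,.074),("slot front screw",434,312,.074),("bedFL",315,293,.074),("bedFR",481,293,.074)]:
    print(n,onz(f,u*s,v*s,z).round(4))
t=np.radians(40)
for a in (0,np.pi):
    for tt in (.5,.7,.9):
        Q=R.from_euler('x',-tt)*down(a)
        print(a,tt,Q.as_matrix()[:,2].round(2),kinematics.ik([.556,-.205,.183],Q.as_quat()))
    print(kinematics.ik([.478,.183,.085],down(a).as_quat()))
E
```

```text
grip top ctr [0.4797 0.1827 0.108 ]
gtL [0.4916 0.1773 0.108 ]
gtR [0.4916 0.1893 0.108 ]
gtFront [0.4673 0.1817 0.108 ]
knob [0.4765 0.1266 0.108 ]
slot rear screw [0.5127 0.1828 0.074 ]
slot front screw [0.4468 0.1829 0.074 ]
bedFL [0.4317 0.0949 0.074 ]
bedFR [0.4319 0.2172 0.074 ]
0 0.5 [ 0.   -0.48 -0.88] [-0.35589429  0.46492217  1.49409061 -0.54037597  1.06235816 -0.1165077 ]
0 0.7 [ 0.   -0.64 -0.76] [-0.28293193  0.48822651  1.54033446 -0.79518453  1.04794974  0.10774419]
0 0.9 [ 0.   -0.78 -0.62] [-0.21974261  0.53240255  1.57819165 -1.04319666  1.08608338  0.32958564]
[ 1.36406154e-01  4.52038540e-01  1.71609051e+00 -4.44089210e-16
  9.73463599e-01  1.36406154e-01]
3.141592653589793 0.5 [ 0.   -0.48 -0.88] None
3.141592653589793 0.7 [ 0.   -0.64 -0.76] None
3.141592653589793 0.9 [ 0.   -0.78 -0.62] [-0.21974261  0.53240255  1.57819165 -1.04319666  1.08608338 -2.81200701]
None
```

```bash
python3 - <<'E'
from h import *
q=down(0).as_quat()
env.reach([.479,.183,.17],q)
print(env.movel([.479,.183,.085],velocity=.1,guard=8))
env.close_gripper(40); s=monitor.sense(); print(s["clock"],s["finger_gap"],s["gripper_force"],s["position"],s["contact_force"])
for z in (.10,.13,.16,.20):
    g=env.movel([.479,.183,z],velocity=.1,guard=15); s=monitor.sense(); print(g,s["position"],s["contact_force"],s["finger_gap"])
    if g: break
else:
    env.hold(.2)
    Q=(R.from_euler('x',-.7)*down(0)).as_quat()
    env.reach([.50,-.02,.34],Q)
print(monitor.sense()["clock"])
grab("wrist","w4"); grab("scene","s4"); grab("top","t4")
E
```

```text
False
13.1083 0.2909417279263011 41.57905697822571 [0.47907822 0.18301782 0.08518446] [-0.34169068 -0.27074823  2.89433637]
False [0.47907084 0.18303961 0.10008671] [-0.86481501  0.11024226 -1.01646745] 0.29229838689988763
False [0.47879109 0.18294833 0.12954644] [-1.28119117e+00 -4.65390274e-04 -6.18220967e-01] 0.29120871899923023
False [0.47869863 0.18296954 0.15932398] [ 0.70684429 -0.84539636 -0.59124699] 0.297957126585256
False [0.47869186 0.18295395 0.19929352] [ 0.10988018 -0.48177657 -0.31108243] 0.2980267347459486
15.9917
```

View pics/w4.png

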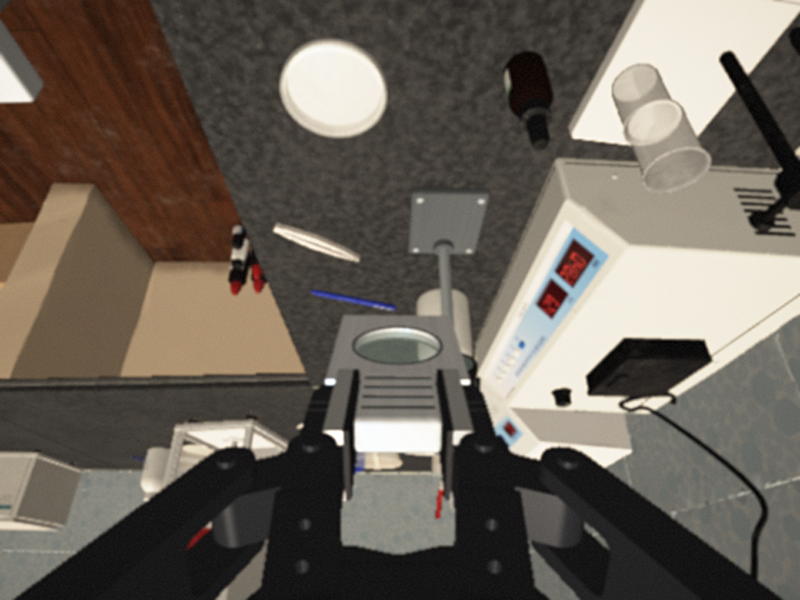

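The carrier is held square in the fingers. Its lower edge runs from (343,318) to (452,318), and the lens is hidden behind it, so I'll shift sideways to see the lens.

```bash
python3 - <<'E'
from h import *
Q=(R.from_euler('x',-.9)*down(0)).as_quat()
env.reach([.40,-.06,.33],Q)
print(monitor.sense()["clock"])
L=np.array([.556,-.325,.23])
out=[]
for n,name,h in (("wrist","w5",60),("scene","s5",42),("top","t5",42)):
    f=grab(n,name); u,v=proj(f,L)[0].round().astype(int); print(name,u,v)
    im=np.ascontiguousarray(f["frame"][:,:,::-1]); im=cv2.copyMakeBorder(im,h,h,h,h,cv2.BORDER_CONSTANT)
    u0,v0=u-h,v-h; print("origin",u0,v0,"scale",400/(2*h))
    out.append(cv2.resize(im[v:v+2*h,u:u+2*h],(400,400) if n=="wrist" else (300,300),interpolation=cv2.INTER_CUBIC))
C=np.zeros((600,800,3),np.uint8); C[:400,:400]=out[0]; C[:300,400:700]=out[1]; C[300:600,400:700]=out[2]
cv2.imwrite("pics/cam5.png",C)
E
```

```text
16.65
w5 397 227
origin 337 167 scale 3.3333333333333335
s5 348 144
origin 306 102 scale 4.761904761904762
t5 389 190
origin 347 148 scale 4.761904761904762
```

View pics/cam5.png

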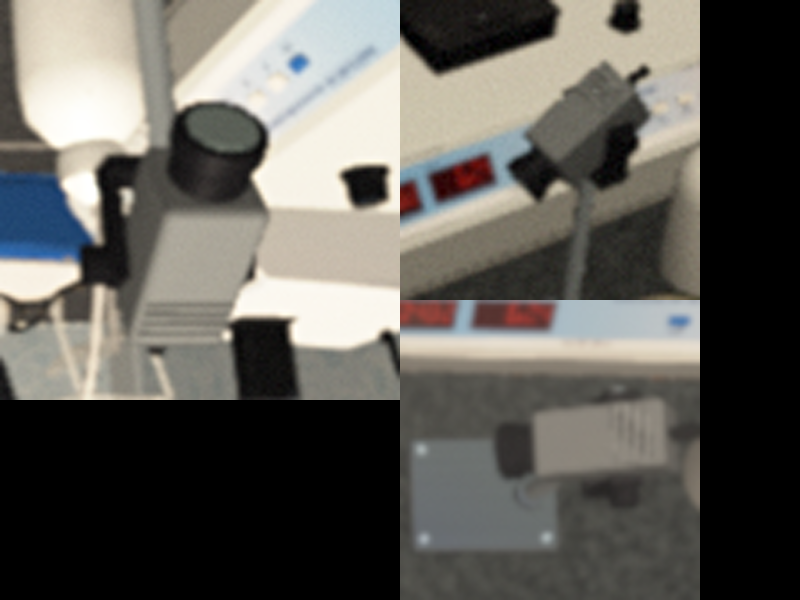

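The wrist crop clearly shows the lens face, centred at (222,127). The body's top face has corners at (163,210), (268,208), (132,343) and (229,343). The lens face is at (526,181) in the scene crop and (502,449) in the top crop. I'll fit a lens model to these points.

```bash
python3 - <<'E'
from h import *
w,s,t=load("w5"),load("s5"),load("t5")
def W(u,v):return (337+u/3.3333,167+v/3.3333)
def S(u,v):return (306+(u-400)/3.5714,102+v/3.5714)
def T(u,v):return (347+(u-400)/3.5714,148+(v-300)/3.5714)
# order lens, f+x,f-x,r+x,r-x
obs={0:(w,{0:W(222,127),1:W(268,208),2:W(163,210),3:W(229,343),4:W(132,343)}),
1:(s,{0:S(526,181),1:S(527,125),3:S(603,62)}),2:(t,{0:T(502,449),1:T(533,413),2:T(536,475),3:T(662,398),4:T(668,465)})}
def fr(p):
    yaw,ti=p[3:5]; d=np.array([np.cos(yaw)*np.cos(ti),np.sin(yaw)*np.cos(ti),-np.sin(ti)]) # line of sight
    l=np.array([np.sin(yaw),-np.cos(yaw),0]); return d,l,np.cross(l,d)
def pts(p):
    d,l,u=fr(p); L=p[:3]; a,b=p[5:]
    if u[2]<0:u=-u
    F=L-a*d+.021*u;B=L-b*d+.021*u
    return np.array([L,F+.021*l,F-.021*l,B+.021*l,B-.021*l])
def res(p):
    P=pts(p);return np.concatenate([(proj(f,P[list(o)])-np.array(list(o.values()))).ravel() for f,o in obs.values()])
r=least_squares(res,[.556,-.31,.22,np.pi/2,.7,.03,.114],loss="soft_l1")
p=r.x; print(p.round(4)); print(res(p).reshape(-1,2).round(1).tolist())
d,l,u=fr(p); print("d",d.round(3),"focus",(p[:3]+.1*d).round(4))
np.save("lens.npy",p)
# carrier in tool: w4 lower corners vs prediction
f=load("w4"); Q=R.from_euler('x',-.7)*down(0); zc=-Q.as_matrix()[:,2]
for o in (.060,.065,.069,.073): 
    for x in (-.025,.025):
        print(o,(proj(f,np.array([.50,-.02,.34])-o*zc+[x,0,0]+Q.as_matrix()[:,0]*0.0025)/.7).round(0))
E
```

```text
[ 0.5595 -0.3042  0.2059  1.5666  0.5401  0.0248  0.1024]
[[-1.2, -0.3], [1.2, 0.7], [0.3, 0.1], [-1.5, -0.2], [-1.6, -0.2], [-1.3, 0.2], [-2.0, 1.0], [-1.1, -1.8], [1.5, 0.7], [0.2, -0.9], [0.4, 0.4], [0.0, -1.2], [-0.3, -0.5]]
d [ 0.004  0.858 -0.514] focus [ 0.5599 -0.2185  0.1544]
0.06 [[342. 322.]]
0.06 [[453. 322.]]
0.065 [[343. 318.]]
0.065 [[452. 318.]]
0.069 [[344. 315.]]
0.069 [[451. 315.]]
0.073 [[345. 312.]]
0.073 [[450. 312.]]
```

```bash
cat > fit.py <<'E'
from h import *
w,s,t=load("w5"),load("s5"),load("t5")
p0=np.load("lens.npy")
def fr(yaw,ti):
    d=np.array([np.cos(yaw)*np.cos(ti),np.sin(yaw)*np.cos(ti),-np.sin(ti)]);l=np.array([np.sin(yaw),-np.cos(yaw),0]);return d,l,np.cross(l,d)
# overlay wire models for two hypotheses in wrist/scene
E
python3 - <<'E'
from fit import *
exec(open('/dev/null').read())
def W(u,v):return (337+u/3.3333,167+v/3.3333)
def S(u,v):return (306+(u-400)/3.5714,102+v/3.5714)
def T(u,v):return (347+(u-400)/3.5714,148+(v-300)/3.5714)
obs=[(w,[W(222,127),W(268,208),W(163,210),W(229,343),W(132,343)],[0,1,2,3,4]),(s,[S(526,181),S(527,125),S(603,62)],[0,1,3]),(t,[T(502,449),T(533,413),T(536,475),T(662,398),T(668,465)],[0,1,2,3,4])]
def pts(p):
    d,l,u=fr(p[3],p[4]); u=u*np.sign(u[2]); L=p[:3];F=L-p[5]*d+.021*u;B=L-p[6]*d+.021*u
    return np.array([L,F+.021*l,F-.021*l,B+.021*l,B-.021*l])
def res(p): return np.concatenate([(proj(f,pts(p)[i])-np.array(o)).ravel() for f,o,i in obs])
for ti in (.4,.47,.54,.6,.66,.72):
    r=least_squares(lambda x:res(np.r_[x[:4],ti,x[4:]]),np.r_[p0[:4],p0[5:]])
    print(ti,round(r.cost,2),r.x.round(4), end=" ")
    d,l,u=fr(r.x[3],ti);u=u*np.sign(u[2]); a=np.linspace(0,2*np.pi,60)
    C=proj(w,r.x[:3]+.0185*(np.outer(np.cos(a),l)+np.outer(np.sin(a),u)))
    C=(C-[337,167])*3.3333; print("rim",C.min(0).round(),C.max(0).round())
# pairwise triangulated corners
P=[tri([(f,*o[i.index(k)]) for f,o,i in obs if k in i]) for k in range(5)]
print(np.round(P,4))
E
```

```text
0.4 35.46 [ 0.5573 -0.2982  0.2108  1.6168  0.0238  0.1055] rim [169.  98.] [270. 170.]
0.47 18.21 [ 0.5584 -0.3011  0.2082  1.5939  0.0245  0.1038] rim [169.  97.] [269. 163.]
0.54 12.69 [ 0.5595 -0.3041  0.2056  1.5692  0.0254  0.1024] rim [169.  96.] [268. 156.]
0.6 16.27 [ 0.5604 -0.3067  0.2035  1.5466  0.0262  0.1015] rim [168.  96.] [267. 151.]
0.66 26.93 [ 0.5612 -0.3094  0.2014  1.5227  0.0271  0.1008] rim [168.  96.] [265. 146.]
0.72 44.33 [ 0.5619 -0.3121  0.1994  1.4976  0.028   0.1003] rim [167.  96.] [264. 140.]
[[ 0.5598 -0.3037  0.2066]
 [ 0.5788 -0.3166  0.2369]
 [ 0.5386 -0.314   0.2367]
 [ 0.5787 -0.3815  0.275 ]
 [ 0.5387 -0.3813  0.2768]]
```

```bash
python3 - <<'E'
from h import *
ti=.54; Q=R.from_euler('x',-ti)*down(0); zc=-Q.as_matrix()[:,2]; F=np.array([.5597,-.2183,.1544])
X=F+.034*zc; print(zc,X)
env.reach([.56,-.14,.28],Q.as_quat())
print(env.movel(X,velocity=.08,guard=10)); env.hold(.5)
s=monitor.sense(); print(s["clock"],s["position"],s["finger_gap"],s["contact_force"],R.from_quat(s["ee_rot"]).as_matrix()[:,2])
out=[]
for n,nm,h in (("scene","s6",60),("top","t6",60),("wrist","w6",0)):
    f=grab(n,nm)
    for lab,P in (("focus",F),):
        print(nm,proj(f,P)[0].round(1))
    if n!="wrist":
        u,v=proj(f,F)[0].astype(int); im=f["frame"][v-h:v+h,u-h:u+h,::-1].copy(); im=cv2.resize(im,(400,400),interpolation=cv2.INTER_CUBIC); 
    else: im=cv2.resize(f["frame"][100:420,120:440,::-1],(400,400))
    out.append(im[:,:])
C=np.zeros((600,800,3),np.uint8); C[:400,:400]=out[0];C[:400,400:]=out[1]
C[400:,:400]=cv2.resize(load("w6")["frame"][:,:,::-1],(400,300))[100:]
cv2.imwrite("pics/fin.png",C)
E
```

```text
[-0.          0.51413599  0.85770868] [ 0.5597     -0.20081938  0.1835621 ]
False
19.65 [ 0.55970522 -0.20080319  0.18357177] 0.2939825360389453 [ 0.51772271  0.61867963 -1.24883907] [ 2.34426480e-05 -5.14134570e-01 -8.57709533e-01]
s6 [311.7 179. ]
t6 [336.8 195. ]
w6 [277.7 244.6]
```

View pics/fin.png

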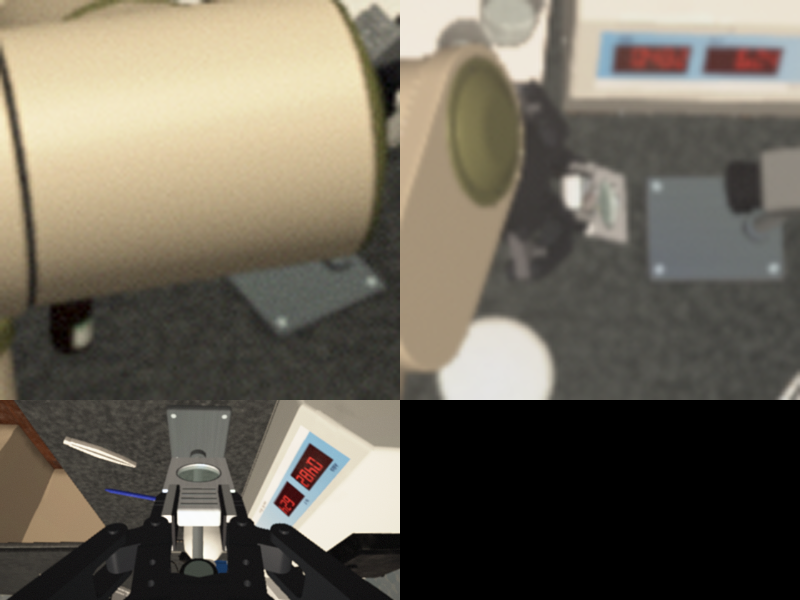

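The wrist view shows the glass at (199,473), against (198,475) predicted for the focus. In the top view it is within about 3 px of the focus (roughly 6 mm), square to the lens and clear of everything.

```bash
python3 -c "
from h import *
s=monitor.sense();print(s['clock'],abs(np.array(s['qvel'])).max(),s['gripper_force']);print(job.hand_in())"
```

```text
19.8 0.001751704776801211 41.316978335380554
the job is handed in; nothing more can be done
None
```

I handed the job in at 19.8 s, without seeing the verdict: the hood is swung back, the dark slide was not touched, and the arm is holding the carrier still, with the glass within about 6 mm of the focus point by my camera measurements and the plate square to the lens.

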